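# Roll down the shingles on the nest box roof

## Task

The shingles on the nest box roof are only lightly stuck and stand proud: with the red sprung palm roller held flat on the slope, roll them fully down under steady pressure, first the lower course and then the upper course that laps over it, each from one end to the other; press firmly, but over 30 N cracks a shingle. Then stand the roller upright in the middle of the round cork mat and let go. Keep the gripper itself off the nest box, and do not disturb the other things on the shelf.

Things in the scene. Friction and masses are not known exactly. Their poses are not given: they have to be found in the camera images.
- nestbox: wooden nest box, fixed to the shelf; body 130 mm deep (its x), 160 mm wide (its y); origin under the middle of its body, on the shelf; at yaw 0 its front (entrance hole, low eave) faces -x. Behind the roof's upper edge a 75 mm wide hanging batten at x = +65 to +80 mm stands up to 275 mm above the shelf. Its yaw is within 0.4 rad of 0
- lower_mid (a point): middle of the bare part of the lower course on the 30 degree roof, on its top face as it lies when fully down; x points up the slope, y along the courses, z square out of the roof. Bare part 83 mm up the slope, 208 mm along y. 5 shingles per course, each 95 x 40 x 6 mm, number 1 to 5 at y = +84, +42, 0, -42, -84 mm. 41 mm up the slope the upper course's edge stands 6 to 11 mm higher
- upper_mid (a point): middle of the upper course, on its top face as it lies when fully down (89 mm up the slope from lower_mid and 6 mm higher off the roof), same axes. The course is 95 mm up the slope and 208 mm along y; a dark ridge strip 4 mm high begins 50 mm, and the upright hanging batten some 70 mm, further up the slope
- lower1 (a joint): lower course, shingle 1 (y = +84 mm on the roof): shingle joint, m: 0 = standing 5 mm proud, 0.005 = fully down; it starts between 0 and 0.002. It slides straight into the roof, yields at about 6 N (more than the weight of the roller) and stays where it is pressed
- lower2 (a joint): lower course, shingle 2 (y = +42 mm on the roof): as lower1
- lower3 (a joint): lower course, shingle 3 (y = +0 mm on the roof): as lower1
- lower4 (a joint): lower course, shingle 4 (y = -42 mm on the roof): as lower1
- lower5 (a joint): lower course, shingle 5 (y = -84 mm on the roof): as lower1
- upper1 (a joint): upper course, shingle 1 (y = +84 mm on the roof): shingle joint, m: 0 = standing 5 mm proud, 0.005 = fully down; it starts between 0 and 0.002. It slides straight into the roof, yields at about 6 N (more than the weight of the roller) and stays where it is pressed
- upper2 (a joint): upper course, shingle 2 (y = +42 mm on the roof): as upper1
- upper3 (a joint): upper course, shingle 3 (y = +0 mm on the roof): as upper1
- upper4 (a joint): upper course, shingle 4 (y = -42 mm on the roof): as upper1
- upper5 (a joint): upper course, shingle 5 (y = -84 mm on the roof): as upper1
- roller: red sprung palm roller, 0.5 kg, standing on two rubber wheels (yaw within 0.9 rad of 0); origin on its underside between the wheels, z up. It rolls along its own y; wheel axles along its x, free-turning wheels 38 mm in diameter and 44 mm wide, axles at y = +24 and -24 mm; red frame 58 mm (x) by 92 mm (y), top at 47 mm. It works the same either way round
- roller_grip (a point): middle of the roller's beech crossbar, 84 mm above the roller's underside when not pressed; the bar is 76 mm long (roller x), 28 mm thick (roller y, grip it across this) and 30 mm tall; 22 mm of free space between bar and red frame
- grip (a joint): how far the crossbar is pressed down on its springs towards the frame, 0 to 0.012 m; push = 3.6 N + 0.9 N per mm, so some 6 to 10 mm over shingles that are down gives a firm, steady pressure; past 12 mm it is solid. When lifted by the bar the frame hangs at 0
- trivet: round cork mat lying fixed on the shelf, 160 mm in diameter, 6 mm thick; origin in the middle of its underside; where the roller is to stand at the end
- dish: blue ceramic dish, 124 mm across, 34 mm high, loose; origin under its middle; leave alone
- phone_stand: black phone stand, base 85 x 72 mm, leaning back plate to 100 mm high, loose; origin under the middle of the base; leave alone
- bamboo_box: bamboo box with shut sliding lid, 200 x 92 x 62 mm (x, y, z), loose; origin under its middle; leave alone
- whistle: orange plastic whistle, 68 mm long, 29 mm high, loose; origin under its middle; leave alone
- bell: chrome bicycle bell, 60 mm dome, 43 mm high, loose; origin under its middle; leave alone
- shingle_bundle: banded bundle of spare shingles, 98 x 42 x 37 mm, loose; origin under its middle; leave alone
- mug: white mug, 80 mm across, 92 mm high, handle at its +y side, loose; origin under its middle; leave alone
There are look-alikes about, which are no part of the job. What is shaped like the roller but turquoise or yellow is not meant. Of the things shaped like the trivet, the cork one is meant.

How it is judged:
By the outcome, as a careful person would: the job done as asked, in the order asked, and still so for the second after the job is handed in, with the robot touching nothing.
It also fails if it takes over 69 s, if anything falls off the work surface, if the arm or the gripper's body presses on something with over 40 N, if the wrist force passes 120 N, or if a joint passes its speed limit or range.

## Robot

A 7-joint arm with a two-finger parallel gripper is mounted at the origin on the work surface. World frame = base frame: x ahead of the robot, y to its left, z up, the work surface at z = 0. Lengths are in m, angles in degrees, forces in N, time in s.
With the tool pointing down it reaches from about 0.4 to 0.875 m from the base axis. Payload 6.5 kg.
Tool frame: the origin (TCP) lies midway between the tips of the shut fingers; the grasp point (between the pads) lies 19 mm behind it; z points along the fingers, y is the line along which they close (so a half turn about z gives the same grasp; the last joint's range is limited). The gripper opens to 85 mm and grips with 20 to 120 N. Pads are 22 mm wide; open, the fingers measure 114 mm over their backs; the gripper's body (76 mm by 85 mm) begins 54 mm behind the grasp point. The pads swing forward as they close: fully open they stand 13 mm farther back than shut.
Start: joints at [-78.106, 30.733, -0.252, 88.115, 0.149, 61.152, -4.079], TCP at [0.176, 0.626, 0.231] pointing down, gripper open.
Joint ranges: [-154.64, 154.64], [-21.42, 123.67], [-72.66, 72.17], [13.99, 137.28], [-74.86, 254.86], [10.95, 109.41], [-158.01, 158.01]. Speed limits (degrees/s): [136.94, 136.94, 180, 180, 180, 180, 180].

## Interface

Orientations are given as a 3x3 rotation matrix whose columns are the frame's x, y, z axes.
In Python, from workcell import sense, snapshot, hand_in gives the robot as it stands. The module is installed in compiled form; this text tells all that it offers.
- The arm moves only by the shell command python3 -m crank 'ROWS'. ROWS is JSON, a list of rows, each a list of 7 numbers: the gripper command: -1 is shut, 1 is fully open, values between are in proportion, then the shift along the tool's x, y, z in m, then the turn, a rotation vector about the tool's x, y, z in rad. In form: [[jaw, tx, ty, tz, rx, ry, rz], ...]. A call has exactly 8 rows; each row shifts and turns the commanded pose from where the row before left it, along the tool's axes as they then stand; what a row does not reach is not made up. A row lasts 1/10 s, in which the tool goes at most 50 mm and 8.59 degrees, less where a joint would pass 70% of its speed; a pose out of reach is approached as far as the arm can. A call is refused whole if a number of a shift passes 0.05 or a number of a turn 0.15, either way. A call with a gripper value outside its range is refused whole. The fingers move at their own pace and stop on an object; the grip force is fixed at half the most. Time passes only in rows, so rows that do not move let the fingers close, or fill a call up. It gives the time, the measured TCP pose, the force, the opening and the grip force at its end, in the units of the state.
- sense(): the state, without advancing time (a new reading comes with each control period).
- snapshot(name): name is "scene" or "side" or "wrist"; returns a dict with "image" (480x640x3 uint8, blue, green, red), "fx", "fy", "cx", "cy" (pixels), "world_to_cam" (4x4, takes a point from world to camera coordinates). Camera axes: x right, y up, looking along -z (the intrinsics and any distortion apply to the point x, -y, -z); pixel columns grow to the right and rows downward; lengths in m; the calibration is good to about 2 mm. A picture is of the moment at which its call begins. There is no depth.
- hand_in(): hands the job in; it is judged then, once.
The state is a dict: "time": time; "qpos": joint angles; "joint_velocities": joint speeds; "joint_efforts": joint torques, N m; "eef_pos": TCP position; "tcp_rot": TCP orientation; "wrist_force": force on the tool from outside, world axes, zero at the start; "ft_torque": the same for the moment, N m; "width": opening from 0.0 (shut) to 1.0 (fully open); "gripper_force": force on a finger pad.
Only numpy, scipy, OpenCV 4.12 (cv2) and the standard library are available. Lean on these libraries where they do the work, as an engineer would, in place of code of your own. Each camera call takes 0.05 s, during which the arm holds its last target. There are 200 camera calls.

## Working session

There is one attempt and no reset: what is moved stays moved. The work goes in short steps, Python scripts to look and compute and a shell command to move; the robot and the scene stay as the last step left them, time stands still between calls to the robot, and variables do not carry over. Pictures are saved under pics/ and viewed, at most 11 in all, crops included, and the job is handed in when it is done.

```bash
mkdir -p pics; python3 - <<'E'
from workcell import sense, snapshot
import cv2,numpy as np,pickle
d={}
for n in("scene","side"):
    s=snapshot(n); d[n]=s; cv2.imwrite(f"pics/{n}0.png",s["image"]); print(n,s.keys(),s["fx"],s["fy"],s["cx"],s["cy"]); print(np.round(s["world_to_cam"],3).tolist())
pickle.dump(d,open("d0.pkl","wb"))
s=sense(); print(s["time"],s["eef_pos"],np.round(s["tcp_rot"],3).tolist(),s["wrist_force"])
E
```

```text
scene dict_keys(['image', 'fx', 'fy', 'cx', 'cy', 'world_to_cam']) 452.49452188328314 452.49452188328314 318.4485861392371 234.4258196237973
[[-0.537, 0.844, 0.016, 0.203], [-0.626, -0.411, 0.663, 0.18], [0.566, 0.346, 0.748, -1.419], [0.0, 0.0, 0.0, 1.0]]
side dict_keys(['image', 'fx', 'fy', 'cx', 'cy', 'world_to_cam']) 617.5335765958706 617.5335765958706 315.22890460232605 250.51273552096498
[[-0.997, -0.073, 0.01, 0.402], [0.053, -0.618, 0.784, -0.129], [-0.051, 0.783, 0.62, -1.77], [0.0, 0.0, 0.0, 1.0]]
0.1 [0.17558102 0.62523482 0.23046756] [[-0.963, 0.27, -0.0], [0.27, 0.963, -0.002], [-0.0, -0.002, -1.0]] [-0.18914212  0.16508588  0.30344957]
```

View pics/scene0.png

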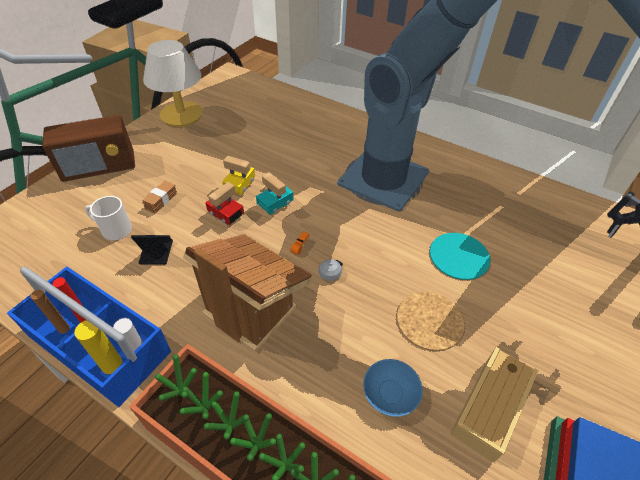

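View pics/side0.png

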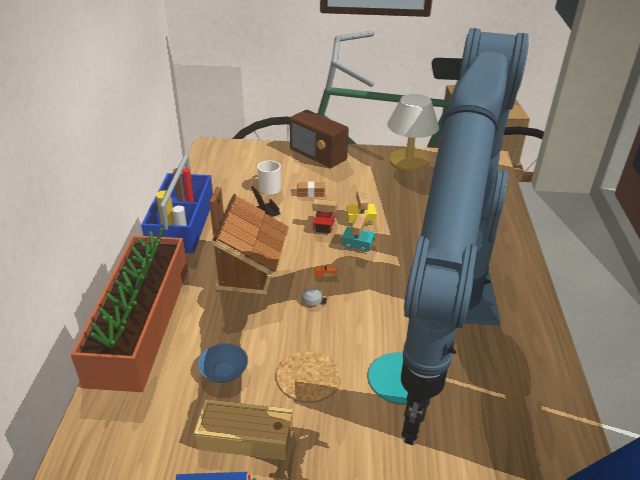

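```bash
cat > h.py <<'E'
import numpy as np,cv2,pickle
def cam(s):
    W=np.array(s["world_to_cam"]);R=W[:3,:3];return R,-R.T@W[:3,3]
def ray(s,u,v):
    R,c=cam(s);d=R.T@np.array([(u-s["cx"])/s["fx"],-(v-s["cy"])/s["fy"],-1]);return c,d/np.linalg.norm(d)
def plane(s,u,v,z):
    c,d=ray(s,u,v);return c+d*(z-c[2])/d[2]
def tri(obs):
    A=np.zeros((3,3));b=np.zeros(3)
    for s,u,v in obs:
        c,d=ray(s,u,v);P=np.eye(3)-np.outer(d,d);A+=P;b+=P@c
    return np.linalg.solve(A,b)
def proj(s,p):
    R,c=cam(s);q=R@(np.array(p)-c);return np.array([s["cx"]+s["fx"]*q[0]/-q[2],s["cy"]-s["fy"]*q[1]/-q[2]])
E
python3 - <<'E'
from h import *
d=pickle.load(open("d0.pkl","rb"))
def crop(n,x,y,w,h,k):
    return cv2.resize(d[n]["image"][y:y+h,x:x+w],None,fx=k,fy=k,interpolation=cv2.INTER_CUBIC)
a=crop("scene",180,150,130,200,3);b=crop("side",205,180,130,200,3)
cv2.imwrite("pics/c1.png",np.hstack([a,b]))
for n in d:
    im=cv2.cvtColor(d[n]["image"],cv2.COLOR_BGR2HSV)
    for nm,lo,hi in(("red",(0,190,100),(6,255,255)),("turq",(80,100,80),(95,255,255)),("yel",(24,180,120),(33,255,255))):
        m=cv2.inRange(im,lo,hi);N,_,st,ce=cv2.connectedComponentsWithStats(m)
        print(n,nm,[(st[i].tolist(),ce[i].round(1).tolist()) for i in range(1,N) if st[i][4]>60])
s=d["scene"]
for n,u,v in(("trivet",431,320),):print(plane(s,u,v,.006),plane(d["side"],308,376,.006))
E
```

```text
scene red [([206, 199, 38, 26, 409], [225.1, 209.4]), ([53, 278, 28, 26, 219], [64.6, 287.7]), ([556, 418, 18, 62, 650], [564.3, 449.7])]
scene turq [([256, 187, 37, 27, 545], [273.3, 199.8]), ([430, 233, 60, 47, 2175], [459.5, 255.8])]
scene yel [([223, 167, 32, 28, 378], [239.5, 179.9]), ([75, 321, 43, 53, 1041], [95.3, 345.7])]
side red [([314, 213, 20, 13, 137], [323.7, 220.3])]
side turq [([342, 227, 33, 25, 470], [357.9, 239.0]), ([368, 353, 40, 51, 1449], [388.3, 377.6])]
side yel [([347, 205, 13, 18, 122], [352.1, 212.8]), ([364, 204, 12, 18, 130], [370.4, 212.7])]
[0.40080344 0.33059837 0.006     ] [0.39613735 0.33372411 0.006     ]
```

View pics/c1.png

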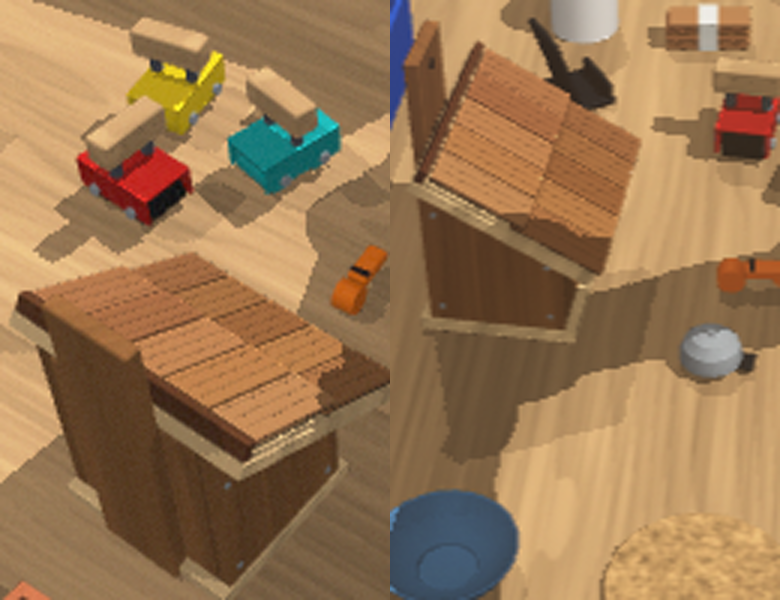

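```bash
python3 - <<'E'
from h import *
d=pickle.load(open("d0.pkl","rb"));S=d["scene"];D=d["side"]
a=lambda x,y:(S,180+x/3,150+y/3); b=lambda x,y:(D,205+(x-390)/3,180+y/3)
def p(n,v):print(n,np.round(v,4))
p("bar L",plane(*a(92,150),.084));p("bar R",plane(*a(158,112),.084))
p("yel bar L",plane(*a(133,35),.084));p("yel R",plane(*a(210,52),.084))
p("tq bar L",plane(*a(252,82),.084));p("tq R",plane(*a(308,118),.084))
p("eave -y",tri([a(193,255),b(638,148)]))
p("eave +y",tri([(S,310,275),b(600,272)]))
p("ridge -y",tri([a(20,295),b(480,45)]))
p("ridge +y",tri([a(252,458),b(424,182)]))
p("base back+y",plane(*a(200,595),.01));p("base front +y",plane(*a(345,465),.01));
p("base back+y",plane(*b(425,325),.01));p("base front +y",plane(*b(575,340),.01));
p("cork",tri([(S,431,320),(D,308,376)]))
# cork by segmentation ellipse is approx; mug etc
for n,u,v in(("whistle",300,243),("bell",330,270),("mug",112,218),("stand",153,250),("bundle",159,196),("dish",393,387)):p(n,plane(S,u,v,.02))
from workcell import snapshot
s=snapshot("wrist");R,c=cam(s);p("wristcam",c);print(np.round(R,3).tolist(),s["fx"])
E
```

```text
bar L [ 0.4323 -0.3114  0.084 ]
bar R [ 0.3609 -0.2944  0.084 ]
yel bar L [ 0.2885 -0.3857  0.084 ]
yel R [ 0.2672 -0.3074  0.084 ]
tq bar L [ 0.2797 -0.2474  0.084 ]
tq R [ 0.2912 -0.1743  0.084 ]
eave -y [ 0.4953 -0.1428  0.1021]
eave +y [0.5094 0.0585 0.1065]
ridge -y [ 0.6515 -0.1598  0.201 ]
ridge +y [0.6657 0.0533 0.1932]
base back+y [0.6971 0.0122 0.01  ]
base front +y [0.5442 0.0384 0.01  ]
base back+y [0.6831 0.0375 0.01  ]
base front +y [0.5377 0.0465 0.01  ]
cork [0.3968 0.3299 0.0008]
whistle [ 0.3819 -0.0564  0.02  ]
bell [0.4149 0.0576 0.02  ]
mug [ 0.5924 -0.5437  0.02  ]
stand [ 0.6125 -0.3642  0.02  ]
bundle [ 0.4578 -0.5002  0.02  ]
dish [0.6039 0.3283 0.02  ]
wristcam [0.1036 0.6463 0.3734]
[[0.271, 0.963, -0.003], [-0.92, 0.258, -0.294], [-0.282, 0.083, 0.956]] 383.60981838416586
```

```bash
python3 -m crank '[[1,-0.037,-0.033,0,0,0,0],[1,-0.037,-0.033,0,0,0,0],[1,-0.037,-0.033,0,0,0,0],[1,-0.037,-0.033,0,0,0,0],[1,-0.037,-0.033,0,0,0,0],[1,-0.037,-0.033,0,0,0,0],[1,-0.037,-0.033,0,0,0,0],[1,-0.037,-0.033,0,0,0,0]]'; python3 -m crank '[[0.2,-0.022,-0.044,0,0,0,0],[0.2,-0.022,-0.044,0,0,0,0],[0.2,-0.022,-0.044,0,0,0,0],[0.2,-0.020,-0.045,0,0,0,0],[0.2,-0.017,-0.047,0,0,0,0],[0.2,-0.012,-0.048,0,0,0,0],[0.2,-0.008,-0.048,0,0,0,0],[0.2,-0.008,-0.048,0,0,0,0]]'
```

```text
time: 0.95
eef_pos: [0.39, 0.2897, 0.2314]
tcp_rot: [[-0.963, 0.27, 0.0], [0.27, 0.963, 0.0], [-0.0, 0.0, -1.0]]
wrist_force: [1.1, 0.3, 0.1]
width: 0.995
gripper_force: 0.0
time: 1.75
eef_pos: [0.4155, -0.1, 0.2314]
tcp_rot: [[-0.963, 0.27, 0.0], [0.27, 0.963, 0.0], [-0.0, 0.0, -1.0]]
wrist_force: [0.3, -0.1, -0.2]
width: 0.599
gripper_force: 0.0
```

```bash
python3 -m crank '[[0.2,-0.009,-0.045,0,0,0,0.02],[0.2,-0.009,-0.045,0,0,0,0.02],[0.2,-0.009,-0.045,0,0,0,0],[0.2,-0.009,-0.045,0,0,0,0],[0.2,0,-0.02,0,0,0,0],[0.2,0,0,0,0,0,0],[0.2,0,0,0,0,0,0],[0.2,0,0,0,0,0,0]]'; python3 - <<'E'
from h import *
from workcell import snapshot
d={n:snapshot(n) for n in("wrist","scene","side")};pickle.dump(d,open("d1.pkl","wb"))
cv2.imwrite("pics/w1.png",d["wrist"]["image"])
E
```

```text
time: 2.55
eef_pos: [0.3917, -0.2983, 0.2311]
tcp_rot: [[-0.952, 0.307, -0.0], [0.307, 0.952, 0.001], [0.0, 0.001, -1.0]]
wrist_force: [0.4, -0.2, -0.5]
width: 0.603
gripper_force: 0.0
```

View pics/w1.png

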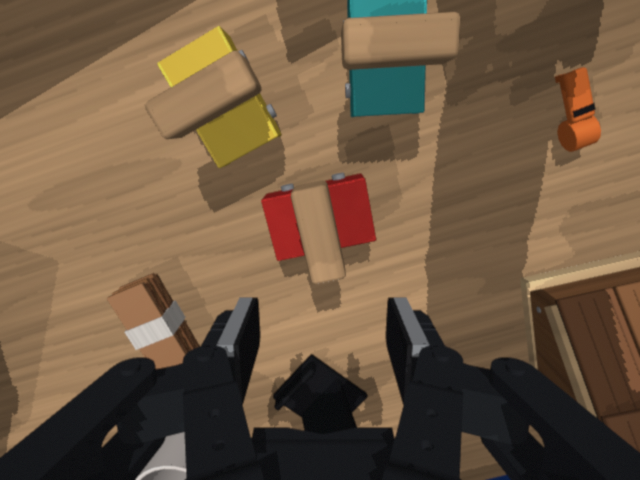

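```bash
cat > rol.py <<'E'
from h import *
from workcell import sense
d=pickle.load(open("d1.pkl","rb"));s=d["wrist"]
im=cv2.cvtColor(s["image"],cv2.COLOR_BGR2HSV)
q=[plane(s,u,v,.099) for u,v in((293,187),(329,183),(344,278),(312,283))];print(np.round(q,4).tolist(),np.mean(q,0))
e=(q[0]+q[1]-q[2]-q[3])/2;print("bar axis",e,np.degrees(np.arctan2(e[1],e[0])),np.linalg.norm(e))
m=cv2.inRange(im,(0,170,80),(7,255,255));m[:,:230]=0;m[300:]=0;m[:,420:]=0
pts=cv2.findNonZero(m)[:,0]
r=np.array([plane(s,u,v,.047)[:2] for u,v in pts],np.float32);b=cv2.minAreaRect(r);print("frame",b)
E
python3 rol.py
```

```text
[[0.3553, -0.3085, 0.099], [0.3605, -0.283, 0.099], [0.4339, -0.2942, 0.099], [0.4303, -0.319, 0.099]] [ 0.39498458 -0.30119389  0.099     ]
bar axis [-0.07424644  0.01081856  0.        ] 171.70968679278027 0.07503049631617548
frame ((0.3944532573223114, -0.30249497294425964), (0.09075628966093063, 0.06111891195178032), 84.35343170166016)
```

```bash
python3 -m crank '[[0.2,0,0,0,0,0,-0.088],[0.2,0,0,0,0,0,-0.088],[0.2,-0.0037,-0.0027,0.03,0,0,0],[0.2,0,0,0.04,0,0,0],[0.2,0,0,0.04,0,0,0],[0.2,0,0,0.035,0,0,0],[0.2,0,0,0.018,0,0,0],[0.2,0,0,0,0,0,0]]'; python3 - <<'E'
from h import *
from workcell import snapshot
s=snapshot("wrist");cv2.imwrite("pics/w2.png",s["image"])
E
```

```text
time: 3.5
eef_pos: [0.3932, -0.3012, 0.0662]
tcp_rot: [[-0.991, 0.136, -0.004], [0.136, 0.991, 0.003], [0.004, 0.002, -1.0]]
wrist_force: [0.2, -0.0, 0.8]
width: 0.6
gripper_force: 0.0
```

View pics/w2.png

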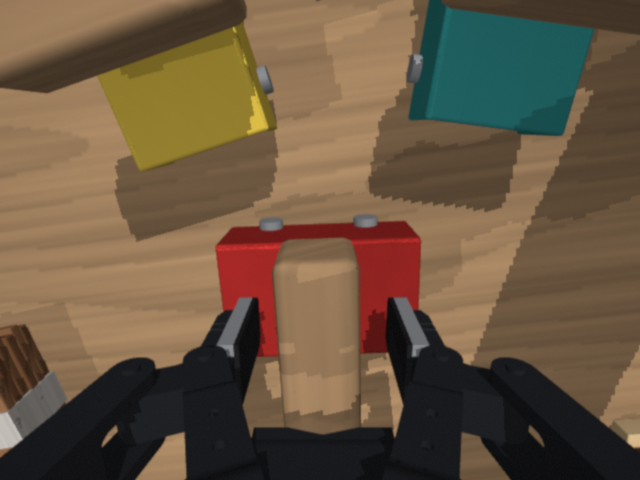

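Aligned: the bar (column 318) lies between the pads (258 and 388) over the red frame. Close and lift.

```bash
python3 -m crank '[[-1,0,0,0,0,0,0],[-1,0,0,0,0,0,0],[-1,0,0,0,0,0,0],[-1,0,0,0,0,0,0],[-1,0,0,0,0,0,0],[-1,0,0,0,0,0,0],[-1,0,0,0,0,0,0],[-1,0,0,-0.02,0,0,0]]';python3 -m crank '[[-1,0,0,-0.03,0,0,0],[-1,0,0,-0.04,0,0,0],[-1,0,0,-0.045,0,0,0],[-1,0,0,-0.045,0,0,0],[-1,0,0,-0.045,0,0,0],[-1,0,0,0,0,0,0],[-1,0,0,0,0,0,0],[-1,0,0,0,0,0,0]]'; python3 - <<'E'
from h import *
from workcell import snapshot
d={n:snapshot(n) for n in("wrist","scene","side")};pickle.dump(d,open("d2.pkl","wb"))
S=d["scene"]["image"][60:330,170:330];D=d["side"]["image"][120:325,190:350]
cv2.imwrite("pics/c2.png",np.hstack([cv2.resize(S,None,fx=2.2,fy=2.2),cv2.resize(cv2.copyMakeBorder(D,0,65,0,0,0),None,fx=2.2,fy=2.2)]))
E
```

```text
time: 4.35
eef_pos: [0.3925, -0.3014, 0.0864]
tcp_rot: [[-0.991, 0.137, -0.005], [0.137, 0.991, 0.003], [0.005, 0.002, -1.0]]
wrist_force: [0.7, -0.1, -5.4]
width: 0.319
gripper_force: 62.8
time: 5.15
eef_pos: [0.3929, -0.3016, 0.2908]
tcp_rot: [[-0.991, 0.137, -0.005], [0.137, 0.991, 0.003], [0.005, 0.002, -1.0]]
wrist_force: [-0.1, -0.3, -5.8]
width: 0.314
gripper_force: 62.8
```

View pics/c2.png

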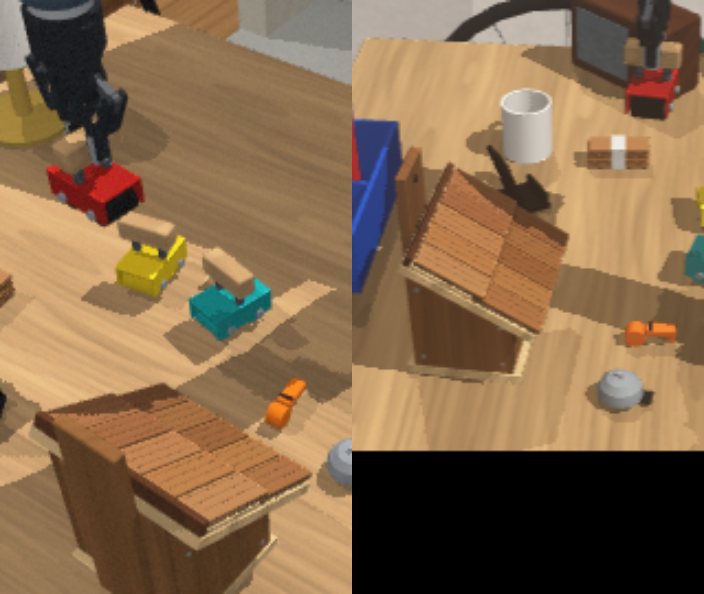

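```bash
python3 - <<'E'
from h import *
d=pickle.load(open("d2.pkl","rb"));S=d["scene"];D=d["side"]
a=lambda x,y:(S,170+x/2.2,60+y/2.2); b=lambda x,y:(D,190+(x-352)/2.2,120+y/2.2)
T={"e-":tri([a(165,384),b(568,236)]),"e+":tri([a(312,477),b(540,331)]),"r-":tri([a(38,412),b(449,165)]),"r+":tri([a(205,530),b(404,265)])}
for k in T:print(k,np.round(T[k],4))
P=np.array([[.4953,-.1428,.1021],[.5094,.0585,.1065],[.6515,-.1598,.201],[.6657,.0533,.1932]])
M=(P+np.array(list(T.values())))/2;print(M.round(4).tolist())
y=M[1]-M[0]+M[3]-M[2];yaw=np.arctan2(-y[0],y[1]);print("yaw",yaw)
e=(M[0]+M[1])/2;r=(M[2]+M[3])/2;print(e,r,np.linalg.norm(r-e),np.degrees(np.arctan2(r[2]-e[2],np.hypot(*(r-e)[:2]))))
c,s=np.cos(yaw),np.sin(yaw);C=np.cos(np.pi/6);up=np.array([c*C,s*C,.5]);n=np.array([-c*.5,-s*.5,C])
mid=(M.mean(0));print("up",up,"n",n)
print("lowermid from eave",e+.0415*up-.004*n,"from mid", mid, "slope of mid rel eave",(mid-e)@up)
E
```

```text
e- [ 0.4948 -0.1409  0.1084]
e+ [0.5094 0.0629 0.1078]
r- [ 0.6522 -0.1558  0.2053]
r+ [0.6694 0.0555 0.199 ]
[[0.4951, -0.1418, 0.1052], [0.5094, 0.0607, 0.1071], [0.6519, -0.1578, 0.2031], [0.6676, 0.0544, 0.1961]]
yaw -0.07231314180044991
[ 0.50223365 -0.04057988  0.10619592] [ 0.65970752 -0.05171705  0.19962261] 0.18344100597004986 30.61728066784651
up [ 0.86376208 -0.06257045  0.5       ] n [-0.49869327  0.03612507  0.8660254 ]
lowermid from eave [ 0.54007455 -0.04332105  0.12348182] from mid [ 0.58097059 -0.04614847  0.15290927] slope of mid rel eave 0.0917150804711881
```

```bash
python3 -m crank '[[-1,0,0,0,0,0,-0.065],[-1,-0.0093,0.048,0,0,0,0],[-1,-0.0093,0.048,0,0,0,0],[-1,-0.0093,0.048,0,0,0,0],[-1,-0.0093,0.048,0,0,0,0],[-1,-0.0093,0.048,0,0,0,0],[-1,-0.0093,0.048,0,0,0,0],[-1,-0.0093,0.048,0,0,0,0]]';python3 -m crank '[[-1,0,0,0,0,-0.131,0],[-1,0,0,0,0,-0.131,0],[-1,0,0,0,0,-0.131,0],[-1,0,0,0,0,-0.131,0],[-1,0.01,0,0.015,0,0,0],[-1,0.01,0,0.015,0,0,0],[-1,0,0,0,0,0,0],[-1,0,0,0,0,0,0]]'; python3 - <<'E'
from h import *
from workcell import snapshot,sense
d={n:snapshot(n) for n in("wrist","scene","side")};pickle.dump(d,open("d3.pkl","wb"))
S=d["scene"]["image"][170:330,170:350];D=d["side"]["image"][140:300,200:340]
k=2.4
cv2.imwrite("pics/c3.png",np.hstack([cv2.resize(S,None,fx=k,fy=k),cv2.resize(D,None,fx=k,fy=k)]))
s=sense();print(s["eef_pos"],s["wrist_force"],s["tcp_rot"])
lm=np.array([.540,-.0433,.1235]);up=np.array([.8638,-.0626,.5]);n=np.array([-.4987,.0361,.866]);y=np.array([.0722,.9974,0])
v=np.array(s["eef_pos"])-lm;print("slope,along,normal",v@up,v@y,v@n-.066,"F n",np.array(s["wrist_force"])@n)
E
```

```text
time: 6.1
eef_pos: [0.4835, 0.0292, 0.2924]
tcp_rot: [[-0.997, 0.073, -0.002], [0.073, 0.997, -0.0], [0.002, -0.001, -1.0]]
wrist_force: [0.5, -0.2, -5.3]
width: 0.315
gripper_force: 62.9
time: 6.9
eef_pos: [0.4811, 0.0271, 0.2567]
tcp_rot: [[-0.865, 0.073, 0.496], [0.063, 0.997, -0.038], [-0.498, -0.001, -0.867]]
wrist_force: [-0.4, 0.2, -4.2]
width: 0.324
gripper_force: 62.7
[0.48228522 0.02760789 0.25813415] [-0.17860352  0.4353719  -4.91076854] [[-8.63356915e-01  7.31689065e-02  4.99260601e-01]
 [ 6.34537401e-02  9.97319538e-01 -3.64329865e-02]
 [-5.00588114e-01  2.25281626e-04 -8.65685560e-01]]
slope,along,normal 0.013024210124804411 0.06655652633814504 0.08193531084558023 F n -4.147939056487911
```

View pics/c3.png

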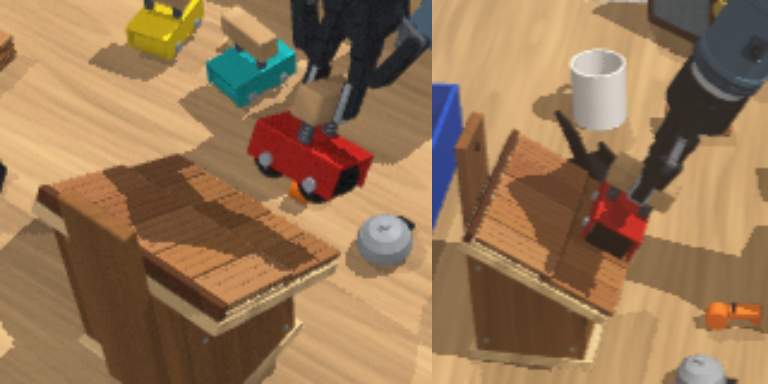

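```bash
cat > st.py <<'E'
import numpy as np
from workcell import sense
s=sense();lm=np.array([.540,-.0433,.1235]);up=np.array([.8638,-.0626,.5]);n=np.array([-.4987,.0361,.866]);y=np.array([.0722,.9974,0])
v=np.array(s["eef_pos"])-lm;R=np.array(s["tcp_rot"]);f=np.array(s["wrist_force"])
print(round(s["time"],2),"slope %.4f along %.4f normal %.4f"%(v@up,v@y,v@n-.066),"F up,y,n",np.round([f@up,f@y,f@n],1),"w",round(s["width"],3),"Rerr",np.round(R.T@np.c_[-up,y,-n],3)[[2,0,1],[1,2,0]])
E
python3 -m crank '[[-1,0.015,0.0035,0,0,0,0],[-1,0,0,0.03,0,0,0],[-1,0,0,0.025,0,0,0],[-1,0,0,0.01,0,0,0],[-1,0,0,0,0,0,0],[-1,0,0,0,0,0,0],[-1,0,0,0,0,0,0],[-1,0,0,0,0,0,0]]' >/dev/null; python3 st.py; python3 -m crank '[[-1,0,0,0.002,0,0,0],[-1,0,0,0.002,0,0,0],[-1,0,0,0.002,0,0,0],[-1,0,0,0.002,0,0,0],[-1,0,0,0.002,0,0,0],[-1,0,0,0,0,0,0],[-1,0,0,0,0,0,0],[-1,0,0,0,0,0,0]]'>/dev/null; python3 st.py
```

```text
7.85 slope -0.0022 along 0.0703 normal 0.0173 F up,y,n [-2.2 -0.1 -3.9] w 0.317 Rerr [ 0.     0.001 -0.001]
8.65 slope -0.0025 along 0.0705 normal 0.0071 F up,y,n [-2.7 -0.6  6.5] w 0.315 Rerr [ 0.001  0.001 -0.   ]
```

```bash
for i in 1; do python3 -m crank '[[-1,0,0,0.001,0,0,0],[-1,0,0,0.001,0,0,0],[-1,0,0,0,0,0,0],[-1,0,0,0,0,0,0],[-1,0,0,0,0,0,0],[-1,0,0,0,0,0,0],[-1,0,0,0,0,0,0],[-1,0,0,0,0,0,0]]'>/dev/null; python3 st.py; done;  python3 -m crank '[[-1,0,0,0.001,0,0,0],[-1,0,0,0.001,0,0,0],[-1,0,0,0,0,0,0],[-1,0,0,0,0,0,0],[-1,0,0,0,0,0,0],[-1,0,0,0,0,0,0],[-1,0,0,0,0,0,0],[-1,0,0,0,0,0,0]]'>/dev/null; python3 st.py; 
```

```text
9.45 slope -0.0025 along 0.0705 normal 0.0052 F up,y,n [-3.7  0.3  6.8] w 0.316 Rerr [ 0.001  0.001 -0.   ]
10.25 slope -0.0025 along 0.0705 normal 0.0032 F up,y,n [-2.5  0.9  8.8] w 0.318 Rerr [ 0.001  0.001 -0.   ]
```

```bash
python3 -m crank '[[-1,0,0,0.001,0,0,0],[-1,0,0,0.001,0,0,0],[-1,0,0,0,0,0,0],[-1,0,0,0,0,0,0],[-1,0,0,0,0,0,0],[-1,0,0,0,0,0,0],[-1,0,0,0,0,0,0],[-1,0,0,0,0,0,0]]'>/dev/null; python3 st.py;  python3 -m crank '[[-1,0,0,0.001,0,0,0],[-1,0,0,0.001,0,0,0],[-1,0,0,0,0,0,0],[-1,0,0,0,0,0,0],[-1,0,0,0,0,0,0],[-1,0,0,0,0,0,0],[-1,0,0,0,0,0,0],[-1,0,0,0,0,0,0]]'>/dev/null; python3 st.py; 
```

```text
11.05 slope -0.0024 along 0.0705 normal 0.0013 F up,y,n [-3.   0.5  9.7] w 0.316 Rerr [ 0.001  0.001 -0.   ]
11.85 slope -0.0025 along 0.0704 normal -0.0007 F up,y,n [-4.3  0.  12.4] w 0.318 Rerr [ 0.001  0.001 -0.   ]
```

```bash
python3 - <<'E'
from h import *
from workcell import snapshot,sense
d={n:snapshot(n) for n in("wrist","scene","side")};pickle.dump(d,open("d4.pkl","wb"))
S=d["scene"]["image"][190:310,220:340];D=d["side"]["image"][180:300,220:320];W=d["wrist"]["image"][180:440,160:500]
A=np.hstack([cv2.resize(S,(400,400)),cv2.resize(D,(333,400))]);W=cv2.resize(W,None,fx=.75,fy=.75)
o=np.zeros((600,733,3),np.uint8);o[:400]=A;o[402:402+195,:255]=W
cv2.imwrite("pics/c4.png",o)
E
python3 st.py
```

```text
12.0 slope -0.0025 along 0.0704 normal -0.0007 F up,y,n [-4.3 -0.4 11.5] w 0.318 Rerr [ 0.001  0.001 -0.   ]
```

View pics/c4.png

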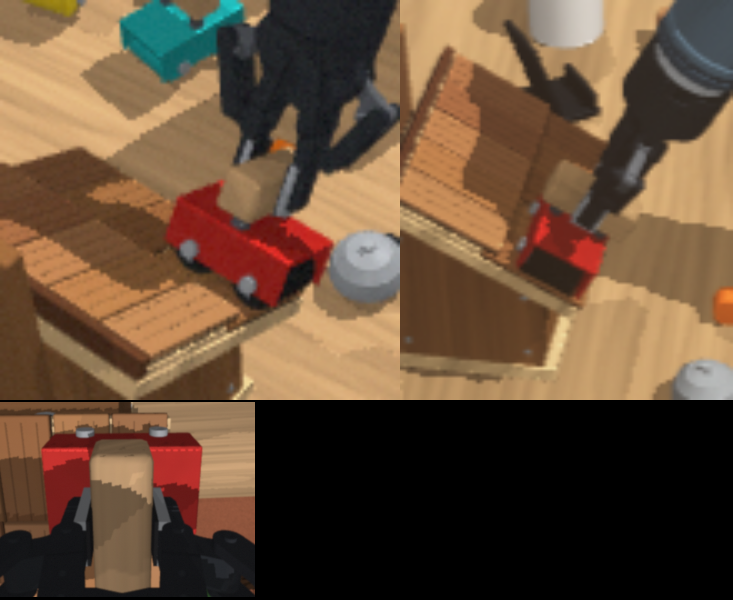

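```bash
python3 -m crank '[[-1,0,0.003,-0.001,0,0,0],[-1,0,0.003,0,0,0,0],[-1,0,-0.004,0,0,0,0],[-1,0,-0.005,0,0,0,0],[-1,0,-0.005,0,0,0,0],[-1,0,-0.005,0,0,0,0],[-1,0,-0.005,0,0,0,0],[-1,0,-0.005,0,0,0,0]]'>/dev/null; python3 st.py;  python3 -m crank '[[-1,0,-0.005,0,0,0,0],[-1,0,-0.005,0,0,0,0],[-1,0,-0.005,0,0,0,0],[-1,0,-0.005,0,0,0,0],[-1,0,-0.005,0,0,0,0],[-1,0,0,0,0,0,0],[-1,0,0,0,0,0,0],[-1,0,0,0,0,0,0]]'>/dev/null; python3 st.py; 
```

```text
12.8 slope -0.0022 along 0.0492 normal 0.0004 F up,y,n [-4.5  4.7 11.1] w 0.319 Rerr [0.004 0.002 0.002]
13.6 slope -0.0020 along 0.0217 normal 0.0003 F up,y,n [-2.1 -0.6 10. ] w 0.317 Rerr [-0.001  0.002 -0.   ]
```

```bash
python3 -m crank '[[-1,0,-0.005,0,0,0,0],[-1,0,-0.005,0,0,0,0],[-1,0,-0.005,0,0,0,0],[-1,0,-0.005,0,0,0,0],[-1,0,-0.005,0,0,0,0],[-1,0,-0.005,0,0,0,0],[-1,0,-0.005,0,0,0,0],[-1,0,0,0,0,0,0]]'>/dev/null; python3 st.py;  python3 -m crank '[[-1,0,-0.005,0,0,0,0],[-1,0,-0.005,0,0,0,0],[-1,0,-0.005,0,0,0,0],[-1,0,-0.005,0,0,0,0],[-1,0,-0.005,0,0,0,0],[-1,0,-0.005,0,0,0,0],[-1,0,-0.005,0,0,0,0],[-1,0,0,0,0,0,0]]'>/dev/null; python3 st.py; 
```

```text
14.4 slope -0.0016 along -0.0136 normal 0.0003 F up,y,n [-1.9 -1.7 11.1] w 0.316 Rerr [-0.001  0.002 -0.001]
15.2 slope -0.0013 along -0.0488 normal 0.0002 F up,y,n [-1.4 -0.2 10.8] w 0.315 Rerr [-0.002  0.003 -0.001]
```

```bash
python3 -m crank '[[-1,0,-0.005,0,0,0,0],[-1,0,-0.005,0,0,0,0],[-1,0,-0.005,0,0,0,0],[-1,0,-0.005,0,0,0,0],[-1,0,-0.005,0,0,0,0],[-1,0,-0.003,0,0,0,0],[-1,0,0,0,0,0,0],[-1,0,0,0,0,0,0]]'>/dev/null; python3 st.py; python3 - <<'E'
from h import *
from workcell import snapshot
d={n:snapshot(n) for n in("scene","side")};pickle.dump(d,open("d5.pkl","wb"))
S=d["scene"]["image"][190:310,180:320];D=d["side"]["image"][180:300,210:310]
cv2.imwrite("pics/c5.png",np.hstack([cv2.resize(S,(467,400),interpolation=2),cv2.resize(D,(333,400),interpolation=2)]))
E
```

```text
16.0 slope -0.0011 along -0.0768 normal 0.0003 F up,y,n [-0.1 -1.6 11.1] w 0.319 Rerr [-0.002  0.003 -0.   ]
```

View pics/c5.png

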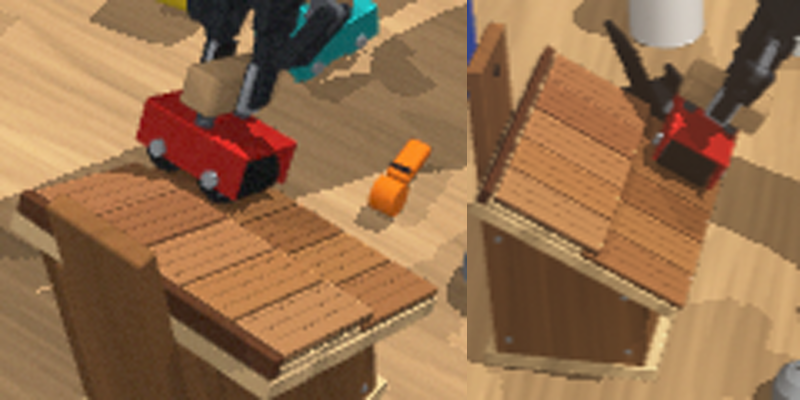

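```bash
python3 -m crank '[[-1,0,0,-0.015,0,0,0],[-1,0,0,-0.02,0,0,0],[-1,0,0,0,0,0,0],[-1,-0.030,0,0,0,0,0],[-1,-0.03,0,0,0,0,0],[-1,-0.029,0.002,0,0,0,0],[-1,0,0.001,0,0,0,0],[-1,0,0,0,0,0,0]]'>/dev/null; python3 st.py; python3 -m crank '[[-1,0,0,0.005,0,0,0],[-1,0,0,0.005,0,0,0],[-1,0,0,0.002,0,0,0],[-1,0,0,0.002,0,0,0],[-1,0,0,0.002,0,0,0],[-1,0,0,0.002,0,0,0],[-1,0,0,0,0,0,0],[-1,0,0,0,0,0,0]]'>/dev/null; python3 st.py
```

```text
16.9 slope 0.0858 along -0.0728 normal 0.0338 F up,y,n [-3.  -0.5 -3.3] w 0.317 Rerr [-0.001 -0.001 -0.   ]
17.7 slope 0.0856 along -0.0731 normal 0.0167 F up,y,n [-4.7  0.5  4.2] w 0.32 Rerr [-0.001 -0.001 -0.   ]
```

```bash
python3 -m crank '[[-1,0,0,0.001,0,0,0],[-1,0,0,0.001,0,0,0],[-1,0,0,0.001,0,0,0],[-1,0,0,0.001,0,0,0],[-1,0,0,0.001,0,0,0],[-1,0,0,0.001,0,0,0],[-1,0,0,0,0,0,0],[-1,0,0,0,0,0,0]]'>/dev/null; python3 st.py; python3 -m crank '[[-1,0,0,0.001,0,0,0],[-1,0,0,0.001,0,0,0],[-1,0,0,0.001,0,0,0],[-1,0,0,0,0,0,0],[-1,0,0,0,0,0,0],[-1,0,0,0,0,0,0],[-1,0,0,0,0,0,0],[-1,0,0,0,0,0,0]]'>/dev/null; python3 st.py
```

```text
18.5 slope 0.0855 along -0.0730 normal 0.0108 F up,y,n [-5.3  0.2  7.4] w 0.319 Rerr [-0.001 -0.001 -0.   ]
19.3 slope 0.0855 along -0.0731 normal 0.0079 F up,y,n [-6.2 -0.3  9.9] w 0.321 Rerr [-0.001 -0.001 -0.   ]
```

```bash
python3 -m crank '[[-1,0,0,0.001,0,0,0],[-1,0,-0.001,0,0,0,0],[-1,0,-0.001,0,0,0,0],[-1,0,0,0,0,0,0],[-1,0,0.005,0,0,0,0],[-1,0,0.005,0,0,0,0],[-1,0,0.005,0,0,0,0],[-1,0,0.005,0,0,0,0]]'>/dev/null; python3 st.py; python3 -m crank '[[-1,0,0.005,0,0,0,0],[-1,0,0.005,0,0,0,0],[-1,0,0.005,0,0,0,0],[-1,0,0.005,0,0,0,0],[-1,0,0.005,0,0,0,0],[-1,0,0.005,0,0,0,0],[-1,0,0,0,0,0,0],[-1,0,0,0,0,0,0]]'>/dev/null; python3 st.py
```

```text
20.1 slope 0.0854 along -0.0556 normal 0.0068 F up,y,n [-6.6 -1.1  9.9] w 0.319 Rerr [-0.002 -0.001 -0.001]
20.9 slope 0.0857 along -0.0242 normal 0.0070 F up,y,n [-6.2  0.1 10.6] w 0.317 Rerr [-0.    -0.     0.001]
```

```bash
python3 -m crank '[[-1,0,0.005,0,0,0,0],[-1,0,0.005,0,0,0,0],[-1,0,0.005,0,0,0,0],[-1,0,0.005,0,0,0,0],[-1,0,0.005,0,0,0,0],[-1,0,0.005,0,0,0,0],[-1,0,0.005,0,0,0,0],[-1,0,0,0,0,0,0]]'>/dev/null; python3 st.py; python3 -m crank '[[-1,0,0.005,0,0,0,0],[-1,0,0.005,0,0,0,0],[-1,0,0.005,0,0,0,0],[-1,0,0.005,0,0,0,0],[-1,0,0.005,0,0,0,0],[-1,0,0.005,0,0,0,0],[-1,0,0.005,0,0,0,0],[-1,0,0,0,0,0,0]]'>/dev/null; python3 st.py;python3 -m crank '[[-1,0,0.005,0,0,0,0],[-1,0,0.005,0,0,0,0],[-1,0,0.005,0,0,0,0],[-1,0,0.005,0,0,0,0],[-1,0,0.005,0,0,0,0],[-1,0,0.005,0,0,0,0],[-1,0,0,0,0,0,0],[-1,0,0,0,0,0,0]]'>/dev/null; python3 st.py
```

```text
21.7 slope 0.0859 along 0.0112 normal 0.0070 F up,y,n [-5.   0.8 10.9] w 0.316 Rerr [0.    0.    0.001]
22.5 slope 0.0860 along 0.0464 normal 0.0071 F up,y,n [-5.6  0.6 10. ] w 0.317 Rerr [0.001 0.    0.001]
23.3 slope 0.0861 along 0.0768 normal 0.0072 F up,y,n [-5.8  1.3  9.9] w 0.315 Rerr [0.002 0.001 0.001]
```

```bash
python3 -m crank '[[-1,0,0,-0.02,0,0,0],[-1,0,0,-0.03,0,0,0],[-1,0,0.02,-0.02,0,0,0],[-1,0,0.04,0,0,0.131,0],[-1,0,0.04,0,0,0.131,0],[-1,0,0.04,0,0,0.131,0],[-1,0,0.03,0,0,0.131,0],[-1,0,0,0,0,0,0]]'; python3 -m crank '[[-1,0.036,0.022,0,0,0,0],[-1,0.036,0.022,0,0,0,0],[-1,0.036,0.022,0,0,0,0],[-1,0.036,0.022,0,0,0,0],[-1,0.0,0.022,0,0,0,0],[-1,0,0,0,0,0,0],[-1,0,0,0,0,0,0],[-1,0,0,0,0,0,0]]'; python3 - <<'E'
from h import *
from workcell import snapshot
d={n:snapshot(n) for n in("wrist","scene","side")};pickle.dump(d,open("d6.pkl","wb"))
S=d["scene"]["image"][190:310,180:320]
W=d["wrist"]["image"]
cv2.imwrite("pics/c6.png",np.hstack([cv2.resize(S,(350,300),interpolation=2),cv2.resize(W,(400,300),interpolation=3)]))
d0=pickle.load(open("d0.pkl","rb"))
for n,(u,v) in(("scene",(431,320)),("side",(308,376))):
    im=d0[n]["image"];h=cv2.cvtColor(im,cv2.COLOR_BGR2LAB).astype(float)
    # texture: cork is speckled -> local std
    g=cv2.cvtColor(im,cv2.COLOR_BGR2GRAY).astype(np.float32);m=cv2.blur(g,(5,5));sd=np.sqrt(np.maximum(cv2.blur(g*g,(5,5))-m*m,0))
    msk=((sd>7)*255).astype(np.uint8);msk=cv2.morphologyEx(msk,cv2.MORPH_CLOSE,np.ones((5,5)));msk=cv2.morphologyEx(msk,cv2.MORPH_OPEN,np.ones((9,9)))
    N,l,st,ce=cv2.connectedComponentsWithStats(msk);k=l[v,u];pts=cv2.findNonZero((l==k).astype(np.uint8))[:,0]
    P=np.array([plane(d0[n],a,b,.006)[:2] for a,b in pts],np.float32);print(n,st[k],cv2.minEnclosingCircle(P))
E
```

```text
time: 24.1
eef_pos: [0.5632, 0.2059, 0.2882]
tcp_rot: [[-0.997, 0.071, -0.006], [0.071, 0.997, 0.008], [0.006, 0.007, -1.0]]
wrist_force: [0.8, -1.1, -5.6]
width: 0.315
gripper_force: 66.8
time: 24.9
eef_pos: [0.4264, 0.3197, 0.2897]
tcp_rot: [[-0.997, 0.075, -0.0], [0.075, 0.997, -0.001], [-0.0, -0.001, -1.0]]
wrist_force: [0.6, 0.4, -6.5]
width: 0.315
gripper_force: 66.7
scene [ 394  291   77   64 3538] ((0.40076959133148193, 0.33010333776474), 0.09702305495738983)
side [ 193  351  149   92 5371] ((0.48918861150741577, 0.39850762486457825), 0.1969829648733139)
```

View pics/c6.png

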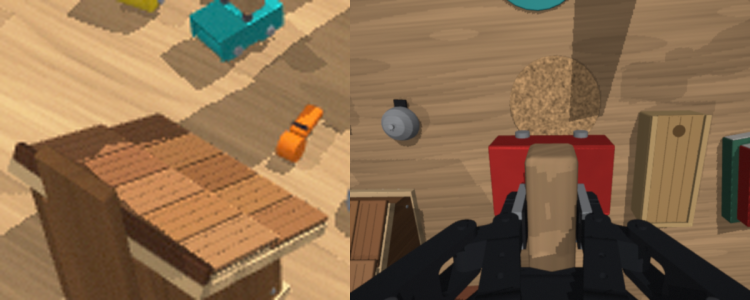

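```bash
python3 - <<'E'
from h import *
s=pickle.load(open("d6.pkl","rb"))["wrist"]
for x,y in((556,101),(510,101),(602,101),(556,55)):print(x,y,plane(s,(x-350)/.625,y/.625,.006))
E
```

```text
556 101 [0.39168071 0.32968848 0.006     ]
510 101 [0.3856441  0.24942203 0.006     ]
602 101 [0.39771158 0.40987871 0.006     ]
556 55 [0.31691679 0.33492202 0.006     ]
```

```bash
python3 -m crank '[[-1,0.0327,0.0089,0,0,0,0],[-1,0,0,0.04,0,0,0],[-1,0,0,0.045,0,0,0],[-1,0,0,0.045,0,0,0],[-1,0,0,0.04,0,0,0],[-1,0,0,0.025,0,0,0],[-1,0,0,0.012,0,0,0],[-1,0,0,0,0,0,0]]'; python3 -m crank '[[-1,0,0,0.004,0,0,0],[-1,0,0,0.003,0,0,0],[-1,0,0,0.002,0,0,0],[-1,0,0,0.001,0,0,0],[-1,0,0,0,0,0,0],[-1,0,0,0,0,0,0],[-1,0,0,0,0,0,0],[-1,0,0,0,0,0,0]]'
```

```text
time: 25.85
eef_pos: [0.3931, 0.3315, 0.0821]
tcp_rot: [[-0.997, 0.074, -0.002], [0.074, 0.997, -0.001], [0.002, -0.001, -1.0]]
wrist_force: [0.1, 0.8, -4.7]
width: 0.313
gripper_force: 66.6
time: 26.65
eef_pos: [0.3938, 0.3329, 0.0735]
tcp_rot: [[-0.997, 0.073, 0.0], [0.073, 0.997, 0.001], [-0.0, 0.001, -1.0]]
wrist_force: [1.3, 0.8, 5.0]
width: 0.319
gripper_force: 68.0
```

```bash
python3 -m crank '[[-1,0,0,-0.0015,0,0,0],[-1,0,0,0,0,0,0],[-1,0,0,0,0,0,0],[0.2,0,0,0,0,0,0],[0.2,0,0,0,0,0,0],[0.2,0,0,0,0,0,0],[0.2,0,0,0,0,0,0],[0.2,0,0,0,0,0,0]]'; python3 -m crank '[[0.2,0,0,-0.005,0,0,0],[0.2,0,0,-0.02,0,0,0],[0.2,0,0,-0.04,0,0,0],[0.2,0,0,-0.045,0,0,0],[0.2,0,0,-0.045,0,0,0],[0.2,0,0,-0.02,0,0,0],[0.2,0,0,0,0,0,0],[0.2,0,0,0,0,0,0]]'; python3 - <<'E'
from h import *
from workcell import snapshot
d={n:snapshot(n) for n in("wrist","scene","side")}
cv2.imwrite("pics/c7.png",np.hstack([cv2.resize(d["scene"]["image"],(400,300),interpolation=3),cv2.resize(d["wrist"]["image"],(400,300),interpolation=3)]))
s=d["wrist"];m=cv2.inRange(cv2.cvtColor(s["image"],cv2.COLOR_BGR2HSV),(0,170,80),(7,255,255));m[340:]=0
N,l,st,ce=cv2.connectedComponentsWithStats(m);ok=np.isin(l,[i for i in range(1,N) if st[i][4]>400 and 150<ce[i][0]<450])
pts=cv2.findNonZero(ok.astype(np.uint8))[:,0];print(cv2.minAreaRect(np.array([plane(s,a,b,.053)[:2] for a,b in pts],np.float32)))
E
```

```text
time: 27.45
eef_pos: [0.3931, 0.332, 0.0744]
tcp_rot: [[-0.997, 0.073, -0.001], [0.073, 0.997, -0.0], [0.001, -0.001, -1.0]]
wrist_force: [0.8, 0.1, -0.2]
width: 0.6
gripper_force: 0.0
time: 28.25
eef_pos: [0.3934, 0.3318, 0.2494]
tcp_rot: [[-0.997, 0.073, -0.0], [0.073, 0.997, -0.001], [0.0, -0.001, -1.0]]
wrist_force: [-0.6, -0.5, -0.0]
width: 0.6
gripper_force: 0.0
((0.3927673101425171, 0.332181841135025), (0.09122912585735321, 0.060716550797224045), 85.83094787597656)
```

View pics/c7.png

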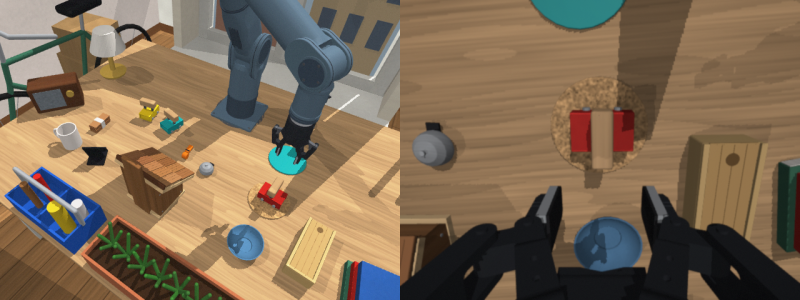

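The roller stands upright in the middle of the cork mat (crop 599, 125). The gripper is clear and nothing else has moved.

```bash
python3 -c "
from workcell import hand_in
print(hand_in())"
```

```text
the job is handed in; nothing more can be done
None
```

I rolled the lower course and then the upper end to end at a steady 10–12 N, with both lying flat in the pictures afterwards, stood the red roller upright within about 5 mm of the middle of the cork mat, and handed the job in at about 28 s; no verdict came back.

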